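Pack the calibration weight set back into its case

TASK

Put the four round steel knob weights back into the wooden weight case, each upright and seated in the round red-floored nest made for its size (largest weight in the largest nest, and so on down to the smallest). Set each one down gently rather than dropping it. Leave the hexagonal weight and the plain knobless plug standing where they are: they do not belong to the set.

Things in the scene. Friction and masses are not known exactly. Their poses are not given: they have to be found in the camera images.
- weight_xl: The largest knob weight: bright steel, standing upright on the table; plain ROUND body 48 mm in diameter and 58 mm high, a thin neck, and on top a round knob 28 mm in diameter and 12 mm thick; 80 mm high in all, about 0.9 kg. Origin: centre of its underside, z up; it is round about z. Easiest gripped by the knob from above.
- weight_l: The second largest knob weight: bright steel, standing upright on the table; plain ROUND body 38 mm in diameter and 46 mm high, a thin neck, and on top a round knob 23 mm in diameter and 11 mm thick; 65 mm high in all, about 0.5 kg. Origin: centre of its underside, z up; it is round about z. Easiest gripped by the knob from above.
- weight_m: The third largest knob weight: bright steel, standing upright on the table; plain ROUND body 28 mm in diameter and 34 mm high, a thin neck, and on top a round knob 18 mm in diameter and 9 mm thick; 50 mm high in all, about 0.2 kg. Origin: centre of its underside, z up; it is round about z. Easiest gripped by the knob from above.
- weight_s: The smallest knob weight: bright steel, standing upright on the table; plain ROUND body 18 mm in diameter and 21 mm high, a thin neck, and on top a round knob 13 mm in diameter and 7 mm thick; 33 mm high in all, about 0.05 kg. Origin: centre of its underside, z up; it is round about z. Easiest gripped by the knob from above.
- nest_xl: The largest of four nests in the wooden case: fixed pale wood block 80 x 80 x 12 mm with a centred red-floored round recess 64 mm wide, 9 mm deep. Origin: centre of its underside, 6 mm above the table, z up; recess floor 3 mm above it. The four blocks lie two by two, 84 mm apart, any block in any corner.
- nest_l: The second largest of four nests in the wooden case: fixed pale wood block 80 x 80 x 12 mm with a centred red-floored round recess 54 mm wide, 9 mm deep. Origin: centre of its underside, 6 mm above the table, z up; recess floor 3 mm above it. The case is dark wood, 190 x 190 mm, fixed, its walls 22 mm high.
- nest_m: The third largest of four nests in the wooden case: fixed pale wood block 80 x 80 x 12 mm with a centred red-floored round recess 43 mm wide, 9 mm deep. Origin: centre of its underside, 6 mm above the table, z up; recess floor 3 mm above it. The case's lid lies open flat on the table on the case's +y side, red-lined, under 25 mm high, without recesses.
- nest_s: The smallest of four nests in the wooden case: fixed pale wood block 80 x 80 x 12 mm with a centred red-floored round recess 31 mm wide, 9 mm deep. Origin: centre of its underside, 6 mm above the table, z up; recess floor 3 mm above it. The blocks are square with the case, which stands turned up to 13 degrees.
- hex_weight: A look-alike that does not belong in the case: bright steel knob weight with a HEXAGONAL body 34 mm across flats (39 mm across corners), 46 mm high, with a round knob 23 mm in diameter, 65 mm high in all, about 0.45 kg, standing upright. Origin: centre of its underside, z up.
- plain_plug: A look-alike that does not belong in the case: plain bright steel cylinder with a flat top and NO knob, 28 mm in diameter, 50 mm high, about 0.24 kg, standing upright. Origin: centre of its underside, z up.
Mind the look-alikes: they are no part of the job. What is shaped like the weight_xl but blue or turquoise is not meant. Leave any blue look-alike of the weight_l alone.

How it is judged (in metres and radians):
At the end, for the whole second after the job is handed in: Each round knob weight is upright (0.1 rad) in the nest of its own size: axes within 12 mm, underside under 3 mm above the recess floor, released, at rest. The hexagonal weight and the plain plug stand upright within 20 mm of where they started (horizontal distance between weight_xl and nest_xl below 0.012 m and z of weight_xl in the frame of nest_xl below 0.006 m and angle between each of weight_xl, weight_l, weight_m, weight_s, hex_weight, plain_plug's own z axis and vertical below 0.1 rad and linear speed of each of weight_xl, weight_l, weight_m, weight_s, hex_weight, plain_plug below 0.02 m/s and horizontal distance between weight_l and nest_l below 0.012 m and z of weight_l in the frame of nest_l below 0.006 m and horizontal distance between weight_m and nest_m below 0.012 m and z of weight_m in the frame of nest_m below 0.006 m and horizontal distance between weight_s and nest_s below 0.012 m and z of weight_s in the frame of nest_s below 0.006 m and distance of each of hex_weight, plain_plug from where it was at the start of the episode below 0.02 m); the robot touches nothing.
It fails at once if a knob weight is dropped into its nest (lands faster than 0.5 m/s) ((horizontal distance between weight_xl and nest_xl below 0.03 m and z of weight_xl in the frame of nest_xl below 0.02 m and linear speed of weight_xl above 0.5 m/s) or (horizontal distance between weight_l and nest_l below 0.03 m and z of weight_l in the frame of nest_l below 0.02 m and linear speed of weight_l above 0.5 m/s) or (horizontal distance between weight_m and nest_m below 0.03 m and z of weight_m in the frame of nest_m below 0.02 m and linear speed of weight_m above 0.5 m/s) or (horizontal distance between weight_s and nest_s below 0.03 m and z of weight_s in the frame of nest_s below 0.02 m and linear speed of weight_s above 0.5 m/s)).
It fails at once if the hexagonal weight is moved more than 20 mm or tipped (distance of hex_weight from where it was at the start of the episode above 0.02 m or angle between hex_weight's own z axis and vertical above 0.3 rad).
It fails at once if the plain plug is moved more than 20 mm or tipped (distance of plain_plug from where it was at the start of the episode above 0.02 m or angle between plain_plug's own z axis and vertical above 0.3 rad).
It also fails if it takes over 112 s, if anything falls off the work surface, if the arm or the gripper's body presses on something with over 40 N, if the wrist force passes 120 N, or if a joint passes its speed limit or range.

ROBOT

A 6-joint arm with a two-finger parallel gripper is mounted at the origin on the work surface. World frame = base frame: x ahead of the robot, y to its left, z up, the work surface at z = 0. Lengths are in mm, angles in rad, forces in N, time in s.
With the tool pointing down it reaches from about 300 to 775 mm from the base axis. Payload 14.6 kg.
Tool frame: the origin (TCP) lies midway between the tips of the shut fingers; the grasp point (between the pads) lies 19 mm behind it (manip.hold_point_z is the distance from the TCP to the grasp point, in mm); z points along the fingers, y is the direction in which the jaws open and shut (so a half turn about z gives the same grasp; the last joint's range is limited). The gripper opens to 94 mm and grips with 3 to 60 N. Pads are 16 mm wide; open, the fingers measure 119 mm over their backs; the gripper's body (75 mm by 177 mm) begins 78 mm behind the grasp point.
Start: joints at [-1.4, 0.3, 1.521, -0, 1.321, -0.067], TCP at [129.554, -534.514, 205.446] pointing down, gripper open.
Joint ranges: [-3.03, 3.03], [-0.79, 2.21], [0.23, 2.52], [-1.04, 4.18], [0, 3.07], [-2.55, 2.55]. Speed limits (rad/s): [2.22, 2.22, 2.57, 3.14, 3.14, 3.14].

INTERFACE

Orientations are given as [roll, pitch, yaw] about the fixed x, y, z axes, in that order (R = Rz(yaw) Ry(pitch) Rx(roll)).
In Python, from cell import manip gives the robot as it stands.
- The arm moves only by the shell command python3 -m crank 'ROWS' [OPENING] [FORCE]. ROWS is JSON, a list of rows, each an object with "offset": the shift along the world's x, y, z in m, a list of three; "spin": the turn about the world's z in degrees. In form: [{"offset": [dx, dy, dz], "spin": spin}, ...]. A call has exactly 8 rows; each row is the pose to reach, as a shift and turn from the pose measured when the call began; what a row does not reach only later rows make up. A row lasts 1/12 s, in which the tool goes at most 41.7 mm and 7.16 degrees, less where a joint would pass 70% of its speed; a pose out of reach is approached as far as the arm can. A call with a gripper value outside its range is refused whole. OPENING is the opening, from 0 (shut) to 1 (fully open), set as the call begins (- or left out, the last holds). The fingers move at their own pace and stop on an object; FORCE is the grip in N (left out, the last holds). Time passes only in rows, so rows that repeat a pose let the fingers close, or fill a call up. It gives the time, the measured TCP pose, the force and the opening at its end, in the units of the state.
- manip.read_state(): the state, without advancing time (a new reading comes with each control period).
- manip.camera(name): name is "scene" or "side" or "wrist"; returns a dict with "pixels" (420x560x3 uint8, red, green, blue), "fx", "fy", "cx", "cy" (pixels), "extrinsics" (4x4, takes a point from world to camera coordinates); the wrist camera has in their place "hand_eye" (4x4, takes a point from camera to tool coordinates, whose origin is the TCP and whose axes are the flange's). Camera axes: x right, y down, z forward; pixel columns grow to the right and rows downward; lengths in mm; the calibration is good to about 2 mm. A picture is of the moment at which its call begins: read the wrist's pose just before it. There is no depth.
- manip.sign_off(): hands the job in, once; it reports no verdict.
Trained networks look in a picture, given as the dict that the camera call returned (one of the last four; its "shot" number tells which), for a name from the list of things; names that differ only in an ending like _2 or _b are one class to them, and where a whole thing is asked for, a point or a joint stands for the part that bears it (a point fixed in the world has none). Each returns a list of dicts, best first, with "conf" (0 to 1); they miss things now and then, are a little off and sometimes report something else, mostly with a low value. They report only what shows in the picture. A call takes as long as a camera call. They do not tell look-alikes from the thing itself.
- manip.search_frame(picture, name): "location" ([x, y, z] in mm, in world coordinates, good to about 4 mm: the middle of the surface that is visible of it).
- manip.masks_of(picture, name): "mask" (420x560 bool, what is visible of it).
The state is a dict: "clock": time; "joints": joint angles; "qd": joint speeds; "effort": joint torques, N m; "eef_pos": TCP position; "eef_rot": TCP orientation; "wrist_force": force on the tool from outside, world axes, zero at the start; "moment": the same for the moment, N m; "finger_gap": finger opening in mm.
Only numpy, scipy, OpenCV 4.12 (cv2) and the standard library are available. Lean on these libraries where they do the work, as an engineer would, in place of code of your own. Each camera call takes 0.05 s, during which the arm holds its last target. There are 200 camera calls.

## Working session

There is one attempt and no reset: what is moved stays moved. The work goes in short steps, Python scripts to look and compute and a shell command to move; the robot and the scene stay as the last step left them, time stands still between calls to the robot, and variables do not carry over. Pictures are saved under pics/ and viewed, about 12 in all and at most 16, crops included, and the job is handed in when it is done.

```bash
mkdir -p pics
cat > h.py <<'E'
from cell import manip
import cv2, numpy as np
def save(p,n): cv2.imwrite('pics/'+n,np.ascontiguousarray(p['pixels'][:,:,::-1]))
def ray(p,u,v,z):
    """pixel -> world point on plane z (fixed cameras)"""
    T=np.linalg.inv(p['extrinsics']); d=T[:3,:3]@[(u-p['cx'])/p['fx'],(v-p['cy'])/p['fy'],1]; o=T[:3,3]
    return o+d*(z-o[2])/d[2]
def proj(p,X):
    c=p['extrinsics'][:3,:3]@np.array(X)+p['extrinsics'][:3,3]
    return c[0]/c[2]*p['fx']+p['cx'],c[1]/c[2]*p['fy']+p['cy']
E
python3 - <<'E'
from h import *
s=manip.read_state();print(s)
for c in['scene','side']:
    p=manip.camera(c);save(p,c+'1.png')
    print(c,p['fx'],np.linalg.inv(p['extrinsics'])[:3,3].round())
    for n in['weight_xl','weight_l','weight_m','weight_s','hex_weight','plain_plug','nest_xl','nest_l','nest_m','nest_s']:
        print(n,[(round(d['conf'],2),np.round(d['location']).tolist(),np.round(proj(p,d['location'])).tolist()) for d in manip.search_frame(p,n)])
E
```

```text
{'clock': 0.0, 'joints': array([-1.39960449e+00,  3.00454643e-01,  1.52157350e+00, -1.22855245e-05,
        1.32067596e+00, -6.66076987e-02]), 'qd': array([-0.00176348,  0.00198434, -0.00037125, -0.00100167,  0.00064735,
       -0.00041571]), 'effort': array([-6.83892358e-04, -5.31811023e+01, -3.52735233e+01,  7.07709999e-02,
        2.44297413e-02, -7.29251701e-05]), 'eef_pos': array([ 129.50718483, -534.27443175,  204.89855701]), 'eef_rot': array([-3.14048287e+00, -6.21032158e-05,  2.37802545e-01]), 'wrist_force': array([-0.02838466,  0.86057467, -0.54555227]), 'moment': array([-0.04466384, -0.03436579, -0.01411036]), 'finger_gap': 93.94285627488827}
scene 382.2313771821101 [1351.  153.  539.]
weight_xl [(0.98, [476.0, -296.0, 44.0], [214.0, 177.0]), (0.73, [476.0, -205.0, 25.0], [244.0, 186.0]), (0.66, [459.0, -387.0, 43.0], [187.0, 171.0])]
weight_l [(0.93, [624.0, -190.0, 38.0], [229.0, 211.0]), (0.9, [703.0, -258.0, 32.0], [189.0, 226.0]), (0.72, [789.0, -237.0, 45.0], [178.0, 245.0]), (0.59, [567.0, 262.0, 12.0], [419.0, 232.0]), (0.48, [474.0, -206.0, 27.0], [244.0, 185.0]), 
[... 2208 characters left out ...]
18.0]), (0.72, [604.0, -205.0, 48.0], [297.0, 255.0]), (0.62, [622.0, -327.0, 41.0], [337.0, 302.0])]
plain_plug [(0.81, [622.0, -326.0, 40.0], [336.0, 301.0])]
nest_xl [(0.92, [493.0, 177.0, 15.0], [190.0, 176.0]), (0.41, [623.0, -326.0, 43.0], [337.0, 300.0])]
nest_l [(0.94, [576.0, 178.0, 20.0], [221.0, 166.0]), (0.82, [485.0, 258.0, 19.0], [178.0, 159.0]), (0.68, [572.0, 263.0, 22.0], [209.0, 150.0])]
nest_m [(0.94, [576.0, 178.0, 20.0], [221.0, 166.0]), (0.82, [485.0, 258.0, 19.0], [178.0, 159.0]), (0.68, [572.0, 263.0, 22.0], [209.0, 150.0])]
nest_s [(0.94, [576.0, 178.0, 20.0], [221.0, 166.0]), (0.82, [485.0, 258.0, 19.0], [178.0, 159.0]), (0.68, [572.0, 263.0, 22.0], [209.0, 150.0])]
```

Run:
```python
import cv2
for c,(x0,y0,w,h) in {'scene1':(150,130,320,150),'side1':(120,120,320,300)}.items():
    i=cv2.imread(f'pics/{c}.png')[y0:y0+h,x0:x0+w]
    cv2.imwrite(f'pics/{c}c.png',cv2.resize(i,None,fx=2.5 if c=='scene1' else 2,fy=2.5 if c=='scene1' else 2,interpolation=cv2.INTER_CUBIC))
```

```text
(no output)
```

View pics/scene1c.png

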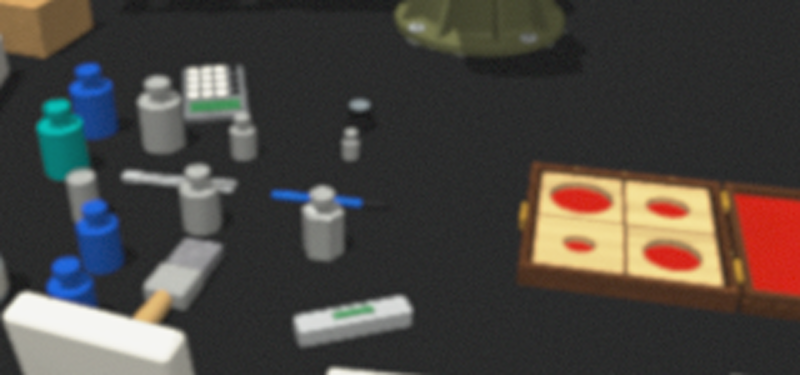

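View pics/side1c.png

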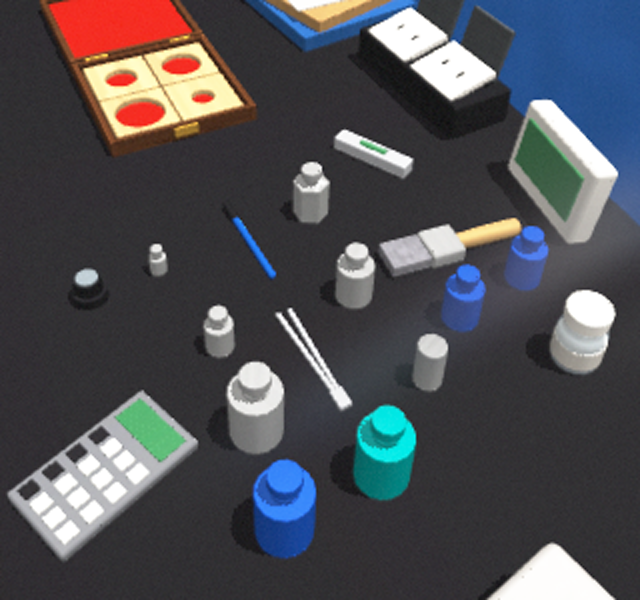

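The steel things, in side image pixels:
- **weight_xl:** (248,325), round, with a knob.
- **weight_l:** (297,258), round, with a knob.
- **weight_m:** (229,287).
- **weight_s:** (198,251).
- **hex_weight:** (275,217), faceted, so I leave it.
- **plain_plug:** (335,301), no knob, so I leave it.

The blue and turquoise copies also stay. The nests in the side image are XL (190,176), S (221,168), M (180,159) and L (210,152).

Run:
```python
from h import *
from scipy.optimize import least_squares
P={c:manip.camera(c) for c in['side','scene']}
def seg(p,u,v):
    im=cv2.cvtColor(p['pixels'],cv2.COLOR_RGB2GRAY); m=(im>85).astype(np.uint8)
    n,l,st,ce=cv2.connectedComponentsWithStats(m); k=l[v,u]; return st[k]
G={'xl':(48,58,28,80,(248,325),(214,177)),'l':(38,46,23,65,(297,258),(229,211)),'m':(28,34,18,50,(229,287),(247,185)),'s':(18,21,13,33,(198,251),(290,188)),'hex':(37,46,23,65,(275,217),(279,222)),'plug':(28,50,28,50,(335,301),(182,205))}
t=np.linspace(0,2*np.pi,40)
for n,(D,H,d,Z,a,b) in G.items():
    pts=np.array([(q/2*np.cos(x),q/2*np.sin(x),z) for q,z in((D,0),(D,H),(d,Z)) for x in t])
    out=[]
    for c,(u,v) in(('side',a),('scene',b)):
        x,y,w,h,A=seg(P[c],u,v); obs=np.array([x-.5,x+w-.5,y-.5,y+h-.5])
        def f(q):
            uv=np.array([proj(P[c],X+[q[0],q[1],0]) for X in pts]); return np.r_[uv[:,0].min(),uv[:,0].max(),uv[:,1].min(),uv[:,1].max()]-obs
        r=least_squares(f,ray(P[c],u,v,Z/2)[:2]); out.append((c,r.x.round(1).tolist(),r.fun.round(1).tolist(),[int(w),int(h)]))
    print(n,out)
w=manip.camera('wrist');print(w['hand_eye'].round(3),w['fx'])
```

```text
xl [('side', [461.4, -300.8], [0.2, -0.2, 0.0, -0.0], [29, 47]), ('scene', [445.3, -266.5], [14.1, -14.5, 4.9, -3.1], [47, 39])]
l [('side', [611.9, -193.1], [-0.0, 0.0, -0.3, 0.3], [20, 33]), ('scene', [613.7, -217.2], [14.8, -15.2, 0.8, 0.3], [47, 29])]
m [('side', [464.0, -201.5], [0.2, -0.2, 0.1, -0.1], [16, 27]), ('scene', [420.1, -278.1], [18.1, -18.4, 11.1, -9.3], [47, 39])]
s [('side', [438.0, -82.0], [0.2, -0.2, -0.3, 0.3], [10, 16]), ('scene', [433.4, -84.1], [0.3, -0.3, 0.1, -0.0], [7, 13])]
hex [('side', [620.8, -63.2], [1.0, -1.0, 0.0, -0.0], [19, 31]), ('scene', [619.6, -69.9], [9.0, -9.2, 0.5, 0.1], [34, 30])]
plug [('side', [627.5, -314.9], [-0.7, 0.7, -0.2, 0.2], [17, 29]), ('scene', [577.1, -353.6], [7.6, -7.8, 17.3, -15.3], [29, 54])]
[[-1.00000e-03 -9.71000e-01 -2.39000e-01  6.92950e+01]
 [ 1.00000e+00 -1.00000e-03  0.00000e+00 -3.50000e-01]
 [-0.00000e+00 -2.39000e-01  9.71000e-01 -1.79458e+02]
 [ 0.00000e+00  0.00000e+00  0.00000e+00  1.00000e+00]] 362.29436219851607
```

```bash
python3 -m crank '[{"offset":[0.04,0.03,0.01],"spin":-6},{"offset":[0.08,0.06,0.02],"spin":-12},{"offset":[0.12,0.09,0.03],"spin":-14},{"offset":[0.16,0.12,0.04],"spin":-14},{"offset":[0.20,0.15,0.05],"spin":-14},{"offset":[0.24,0.18,0.06],"spin":-14},{"offset":[0.27,0.20,0.07],"spin":-14},{"offset":[0.29,0.22,0.08],"spin":-14}]' 0.6; python3 -m crank '[{"offset":[0.03,0.02,0.02],"spin":0},{"offset":[0.04,0.04,0.04],"spin":0},{"offset":[0.04,0.06,0.04],"spin":0},{"offset":[0.04,0.06,0.04],"spin":0},{"offset":[0.04,0.06,0.04],"spin":0},{"offset":[0.04,0.06,0.04],"spin":0},{"offset":[0.04,0.06,0.04],"spin":0},{"offset":[0.04,0.06,0.04],"spin":0}]'
python3 - <<'E'
from h import *
save(manip.camera('wrist'),'w1.png')
E
```

```text
clock: 1.92
eef_pos: [391.2, -337.0, 275.3]
eef_rot: [-3.141, 0.0, -0.007]
wrist_force: [0.0, -0.4, 0.2]
finger_gap: 56.3
clock: 2.58
eef_pos: [430.9, -277.7, 314.8]
eef_rot: [-3.141, 0.001, -0.008]
wrist_force: [0.2, -0.3, -0.3]
finger_gap: 56.4
```

View pics/w1.png

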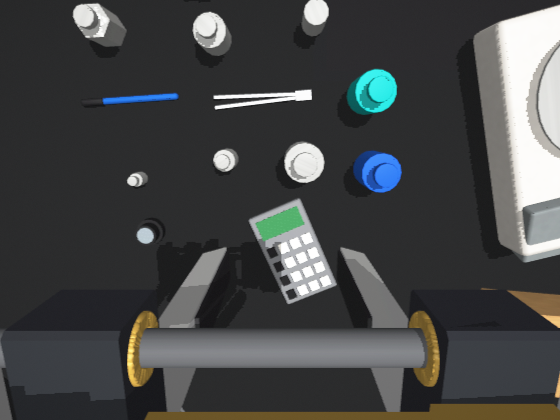

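The wrist view shows the knobs at XL (306,163), L (208,28), M (226,160) and S (134,181). The hexagon is at (88,18), the plug at (317,10), and the blue and turquoise copies are on the right. I'll check these against the side fits.

```bash
cat >> h.py <<'E'
from scipy.spatial.transform import Rotation as Ro
def wray(p,s,u,v,z):
    R=Ro.from_euler('xyz',s['eef_rot']).as_matrix(); H=p['hand_eye']
    o=R@H[:3,3]+s['eef_pos']; d=R@H[:3,:3]@[(u-p['cx'])/p['fx'],(v-p['cy'])/p['fy'],1]
    return o+d*(z-o[2])/d[2]
E
python3 - <<'E'
from h import *
s=manip.read_state();p=manip.camera('wrist')
for n,u,v,z in(('xl',306,163,80),('l',208,28,65),('m',226,160,50),('s',134,181,33)): print(n,wray(p,s,u,v,z).round(1))
i=p['pixels'][0:210,60:360,::-1];cv2.imwrite('pics/w1c.png',cv2.resize(i,None,fx=2.6,fy=2.6,interpolation=cv2.INTER_CUBIC))
E
```

```text
xl [ 462.7 -303.6   80. ]
l [ 607.  -197.7   65. ]
m [ 464.4 -208.3   50. ]
s [437.4 -86.7  33. ]
```

View pics/w1c.png

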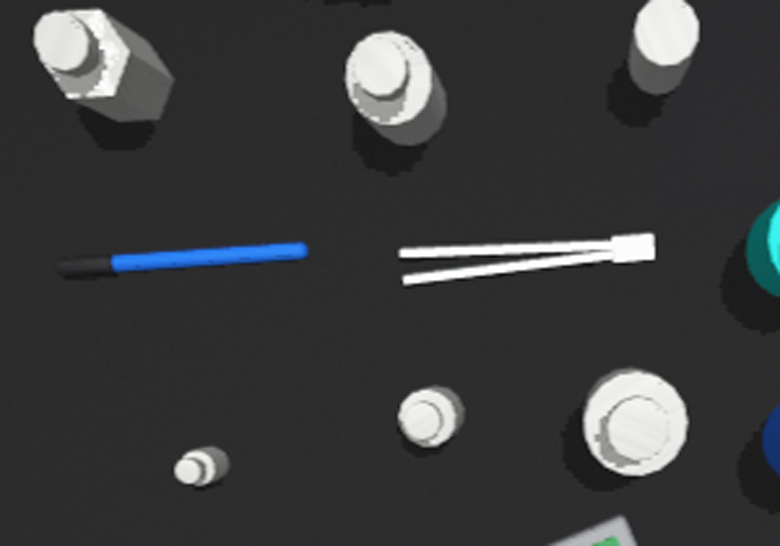

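The crop confirms the identities (hexagon faceted, plug without a knob), and the positions agree to 2–3 mm. Averages:
- **XL:** (461.5,-302)
- **L:** (611.5,-194.5)
- **M:** (463.5,-202.5)
- **S:** (438,-83)

I'll take XL first.

```bash
python3 -m crank '[{"offset":[0.01,-0.01,-0.03],"spin":0},{"offset":[0.02,-0.02,-0.06],"spin":0},{"offset":[0.03,-0.024,-0.09],"spin":0},{"offset":[0.031,-0.024,-0.12],"spin":0},{"offset":[0.031,-0.024,-0.15],"spin":0},{"offset":[0.031,-0.024,-0.18],"spin":0},{"offset":[0.031,-0.024,-0.20],"spin":0},{"offset":[0.031,-0.024,-0.20],"spin":0}]' 0.6
```

```text
clock: 3.35
eef_pos: [460.2, -300.7, 110.7]
eef_rot: [-3.137, 0.006, -0.008]
wrist_force: [0.1, 0.6, 0.3]
finger_gap: 56.3
```

```bash
python3 -m crank '[{"offset":[0,0,-0.01],"spin":0},{"offset":[0,0,-0.02],"spin":0},{"offset":[0,0,-0.03],"spin":0},{"offset":[0,0,-0.04],"spin":0},{"offset":[0,0,-0.05],"spin":0},{"offset":[0,0,-0.052],"spin":0},{"offset":[0,0,-0.052],"spin":0},{"offset":[0,0,-0.052],"spin":0}]' 0.6
python3 - <<'E'
from h import *
p=manip.camera('side');i=p['pixels'][200:400,150:410,::-1];cv2.imwrite('pics/g1.png',cv2.resize(i,None,fx=3,fy=3,interpolation=cv2.INTER_CUBIC))
E
```

```text
clock: 4.02
eef_pos: [460.3, -300.8, 59.0]
eef_rot: [-3.137, 0.006, -0.008]
wrist_force: [-0.1, 0.3, -0.0]
finger_gap: 56.9
```

View pics/g1.png

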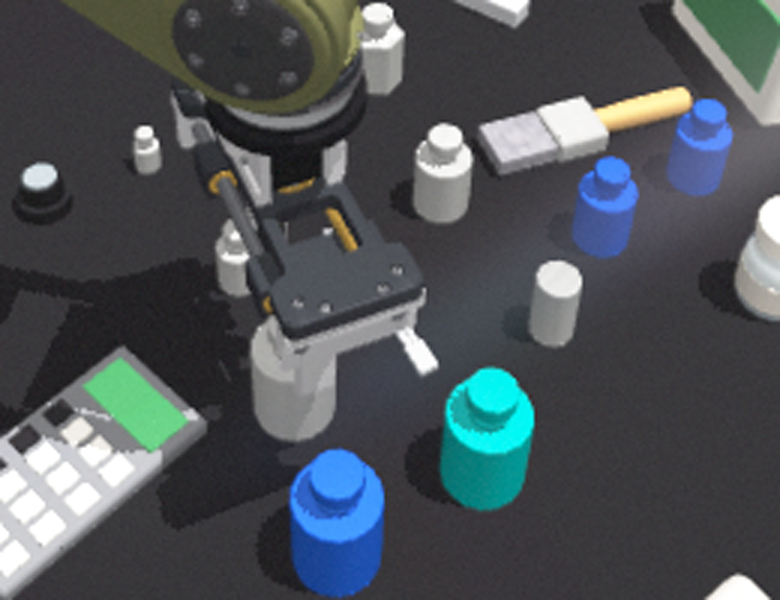

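The gripper straddles the XL knob, with the near finger at (310,340) in the crop. I'll rise 3 mm, close and lift.

```bash
python3 -m crank '[{"offset":[0,0,0.004],"spin":0},{"offset":[0,0,0.004],"spin":0},{"offset":[0,0,0.004],"spin":0},{"offset":[0,0,0.004],"spin":0},{"offset":[0,0,0.004],"spin":0},{"offset":[0,0,0.004],"spin":0},{"offset":[0,0,0.004],"spin":0},{"offset":[0,0,0.004],"spin":0}]' 0.2 45
python3 -m crank '[{"offset":[0,0,0],"spin":0},{"offset":[0,0,0.005],"spin":0},{"offset":[0,0,0.015],"spin":0},{"offset":[0,0,0.03],"spin":0},{"offset":[0,0,0.05],"spin":0},{"offset":[0,0,0.07],"spin":0},{"offset":[0,0,0.09],"spin":0},{"offset":[0,0,0.11],"spin":0}]'
```

```text
clock: 4.73
eef_pos: [460.6, -301.2, 63.5]
eef_rot: [-3.138, 0.005, -0.008]
wrist_force: [-0.1, -4.5, 2.6]
finger_gap: 26.8
clock: 5.4
eef_pos: [460.2, -300.6, 174.5]
eef_rot: [-3.137, 0.006, -0.008]
wrist_force: [0.0, 1.3, -8.7]
finger_gap: 27.2
```

Held (8.7 N). I'll swing towards the case and look from above.

```bash
python3 -m crank '[{"offset":[0,0.015,0.015],"spin":0},{"offset":[0,0.045,0.03],"spin":0},{"offset":[0,0.08,0.045],"spin":0},{"offset":[0,0.115,0.06],"spin":0},{"offset":[0,0.15,0.075],"spin":0},{"offset":[0,0.185,0.09],"spin":0},{"offset":[0,0.22,0.105],"spin":0},{"offset":[0,0.255,0.12],"spin":0}]'
python3 -m crank '[{"offset":[-0.005,0.035,0],"spin":0},{"offset":[-0.01,0.07,0],"spin":0},{"offset":[-0.015,0.105,0],"spin":0},{"offset":[-0.02,0.14,0],"spin":0},{"offset":[-0.025,0.175,0],"spin":0},{"offset":[-0.03,0.21,0],"spin":0},{"offset":[-0.03,0.235,0],"spin":0},{"offset":[-0.03,0.25,0],"spin":0}]'
python3 - <<'E'
from h import *
import time
s=manip.read_state();p=manip.camera('wrist');s2=manip.read_state();print(s['qd'].round(3),s['eef_pos'],s2['eef_pos'])
i=p['pixels'];save(p,'w2.png')
r=((i[:,:,0]>110)&(i[:,:,1]<70)&(i[:,:,2]<70)).astype(np.uint8)
n,l,st,ce=cv2.connectedComponentsWithStats(r)
for k in range(1,n):
    if st[k,4]>60: print(st[k],ce[k].round(1),wray(p,s2,*ce[k],9).round(1))
np.savez('w2.npz',px=i,pos=s2['eef_pos'],rot=s2['eef_rot'])
E
```

```text
clock: 6.07
eef_pos: [459.1, -43.7, 295.4]
eef_rot: [-3.137, 0.007, -0.008]
wrist_force: [1.6, 0.6, -7.4]
finger_gap: 26.5
clock: 6.73
eef_pos: [427.7, 208.9, 295.4]
eef_rot: [-3.136, 0.009, -0.006]
wrist_force: [0.1, -0.6, -7.7]
finger_gap: 27.1
[ 0.317  0.172 -0.179 -0.012  0.012  0.317] [427.72411136 208.86350579 295.4208789 ] [427.85266918 209.96436521 295.26168651]
[139  13  43   8 253] [161.2  16.4] [622.9 352.4   9. ]
[   35    20   166   161 21830] [120.7  99.6] [531.1 410.3   9. ]
[ 220   38   44   47 1621] [241.8  61.1] [573.9 260.3   9. ]
[301  46  25  26 514] [312.9  58.6] [576.2 175.5   9. ]
[ 289  106   50   52 2042] [313.8 131.6] [491.7 173.2   9. ]
[230 117  33  35 883] [245.8 134.1] [489.  258.1   9. ]
[ 46 143  11  36 158] [ 50.9 160.4] [457.7 508.2   9. ]
[ 59 177  63   7 281] [ 91.  179.8] [432.6 460.4   9. ]
```

View pics/w2.png

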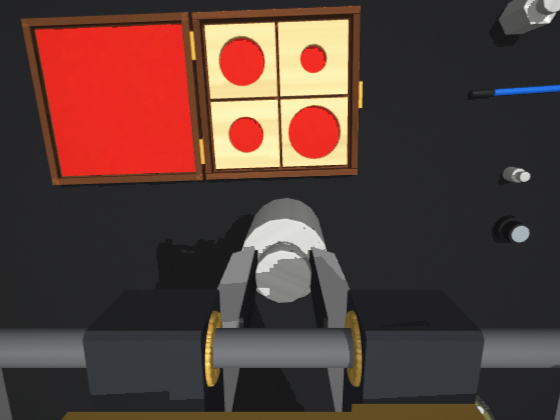

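The wrist view shows nest XL (314,132), S (313,59), M (246,134) and L (242,61). The 84 mm grid checks out. I'll place XL.

```bash
python3 -m crank '[{"offset":[0.015,-0.01,-0.015],"spin":0},{"offset":[0.03,-0.02,-0.04],"spin":0},{"offset":[0.045,-0.03,-0.07],"spin":0},{"offset":[0.06,-0.0365,-0.10],"spin":0},{"offset":[0.063,-0.0365,-0.13],"spin":0},{"offset":[0.063,-0.0365,-0.155],"spin":0},{"offset":[0.063,-0.0365,-0.175],"spin":0},{"offset":[0.063,-0.0365,-0.18],"spin":0}]'
python3 -m crank '[{"offset":[0,0,0],"spin":0},{"offset":[0,0,-0.005],"spin":0},{"offset":[0,0,-0.01],"spin":0},{"offset":[0,0,-0.015],"spin":0},{"offset":[0,0,-0.02],"spin":0},{"offset":[0,0,-0.02],"spin":0},{"offset":[0,0,-0.02],"spin":0},{"offset":[0,0,-0.02],"spin":0}]'
```

```text
clock: 7.45
eef_pos: [488.8, 172.8, 112.0]
eef_rot: [-3.137, 0.015, -0.005]
wrist_force: [0.1, -0.6, -8.5]
finger_gap: 26.9
clock: 8.12
eef_pos: [489.0, 172.8, 92.3]
eef_rot: [-3.137, 0.015, -0.005]
wrist_force: [0.9, 0.3, -7.9]
finger_gap: 26.9
```

```bash
python3 -m crank '[{"offset":[0.002,0.001,-0.004],"spin":0},{"offset":[0.002,0.001,-0.008],"spin":0},{"offset":[0.002,0.001,-0.011],"spin":0},{"offset":[0.002,0.001,-0.014],"spin":0},{"offset":[0.002,0.001,-0.016],"spin":0},{"offset":[0.002,0.001,-0.018],"spin":0},{"offset":[0.002,0.001,-0.019],"spin":0},{"offset":[0.002,0.001,-0.019],"spin":0}]'
python3 -m crank '[{"offset":[0,0,-0.0005],"spin":0},{"offset":[0,0,-0.001],"spin":0},{"offset":[0,0,-0.0015],"spin":0},{"offset":[0,0,-0.002],"spin":0},{"offset":[0,0,-0.002],"spin":0},{"offset":[0,0,-0.002],"spin":0},{"offset":[0,0,-0.002],"spin":0},{"offset":[0,0,-0.002],"spin":0}]'
```

```text
clock: 8.78
eef_pos: [490.9, 173.8, 73.1]
eef_rot: [-3.137, 0.015, -0.005]
wrist_force: [-0.2, 0.1, -7.8]
finger_gap: 26.4
clock: 9.45
eef_pos: [491.6, 173.8, 72.5]
eef_rot: [-3.137, 0.013, -0.005]
wrist_force: [-3.2, -2.5, 8.5]
finger_gap: 26.6
```

Seated. I'll release, rise, and go to L.

```bash
python3 -m crank '[{"offset":[0,0,0],"spin":0},{"offset":[0,0,0],"spin":0},{"offset":[0,0,0],"spin":0},{"offset":[0,0,0.005],"spin":0},{"offset":[0,0,0.02],"spin":0},{"offset":[0,0,0.045],"spin":0},{"offset":[0,0,0.075],"spin":0},{"offset":[0,0,0.105],"spin":0}]' 0.55
python3 -m crank '[{"offset":[0.01,-0.03,0.01],"spin":0},{"offset":[0.02,-0.06,0.01],"spin":0},{"offset":[0.03,-0.09,0.01],"spin":0},{"offset":[0.04,-0.12,0.01],"spin":0},{"offset":[0.05,-0.15,0.01],"spin":0},{"offset":[0.06,-0.18,0.01],"spin":0},{"offset":[0.07,-0.21,0.01],"spin":0},{"offset":[0.08,-0.24,0.01],"spin":0}]'
python3 -m crank '[{"offset":[0.01,-0.03,0],"spin":0},{"offset":[0.02,-0.06,0],"spin":0},{"offset":[0.03,-0.09,0],"spin":0},{"offset":[0.035,-0.115,0],"spin":0},{"offset":[0.038,-0.125,0],"spin":0},{"offset":[0.04,-0.127,-0.02],"spin":0},{"offset":[0.04,-0.127,-0.04],"spin":0},{"offset":[0.04,-0.127,-0.05],"spin":0}]'
python3 - <<'E'
from h import *
p=manip.camera('side');s=manip.read_state();print(s['eef_pos'],s['eef_rot'])
cv2.imwrite('pics/c2.png',cv2.resize(np.ascontiguousarray(p['pixels'][120:320,150:410,::-1]),None,fx=3,fy=3,interpolation=cv2.INTER_CUBIC))
E
```

```text
clock: 10.12
eef_pos: [491.4, 173.8, 178.9]
eef_rot: [-3.137, 0.013, -0.005]
wrist_force: [0.6, 0.6, -0.1]
finger_gap: 52.0
clock: 10.78
eef_pos: [571.7, -67.8, 189.4]
eef_rot: [-3.137, 0.013, -0.005]
wrist_force: [1.0, -0.1, 0.3]
finger_gap: 52.0
clock: 11.45
eef_pos: [611.0, -194.1, 137.2]
eef_rot: [-3.136, 0.015, -0.005]
wrist_force: [-0.7, 0.3, -0.5]
finger_gap: 51.8
[ 610.59355362 -193.78947805  135.94547812] [-3.13518256  0.01708709 -0.00475454]
```

View pics/c2.png

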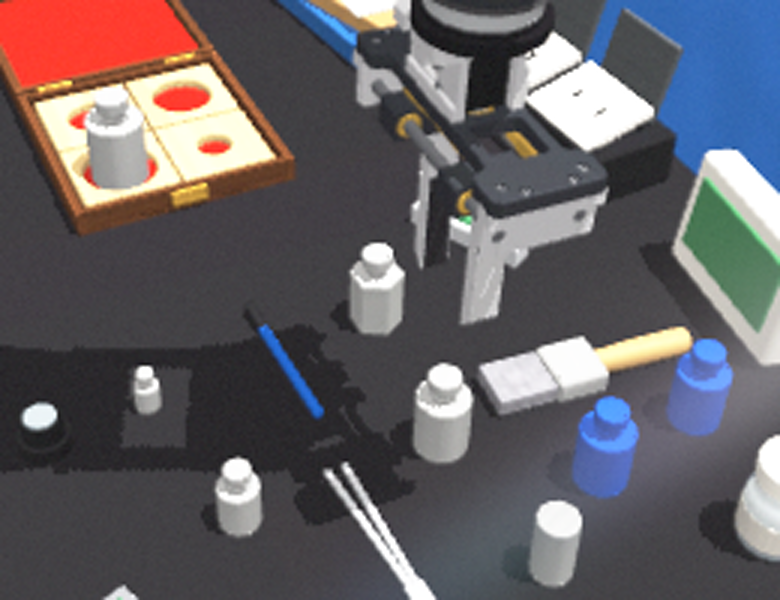

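XL stands upright in its nest (crop 118,150), and the other things are undisturbed. I'll go down to L.

```bash
python3 -m crank '[{"offset":[0.001,-0.0005,-0.015],"spin":0},{"offset":[0.001,-0.0005,-0.03],"spin":0},{"offset":[0.001,-0.0005,-0.045],"spin":0},{"offset":[0.001,-0.0005,-0.06],"spin":0},{"offset":[0.001,-0.0005,-0.072],"spin":0},{"offset":[0.001,-0.0005,-0.08],"spin":0},{"offset":[0.001,-0.0005,-0.084],"spin":0},{"offset":[0.001,-0.0005,-0.084],"spin":0}]'
python3 -m crank '[{"offset":[0,0,0],"spin":0},{"offset":[0,0,0],"spin":0},{"offset":[0,0,0],"spin":0},{"offset":[0,0,0],"spin":0},{"offset":[0,0,0],"spin":0},{"offset":[0,0,0],"spin":0},{"offset":[0,0,0],"spin":0},{"offset":[0,0,0],"spin":0}]' 0.15 35
python3 -m crank '[{"offset":[0,0,0],"spin":0},{"offset":[0,0,0.005],"spin":0},{"offset":[0,0,0.015],"spin":0},{"offset":[0,0,0.03],"spin":0},{"offset":[0,0,0.055],"spin":0},{"offset":[0,0,0.08],"spin":0},{"offset":[0,0,0.105],"spin":0},{"offset":[0,0,0.13],"spin":0}]'
```

```text
clock: 12.17
eef_pos: [611.5, -194.1, 51.6]
eef_rot: [-3.135, 0.018, -0.005]
wrist_force: [0.4, 1.3, -0.0]
finger_gap: 51.9
clock: 12.83
eef_pos: [611.7, -194.3, 52.0]
eef_rot: [-3.135, 0.017, -0.005]
wrist_force: [-0.5, -0.8, 3.0]
finger_gap: 21.9
clock: 13.5
eef_pos: [611.3, -194.0, 183.6]
eef_rot: [-3.135, 0.018, -0.005]
wrist_force: [0.4, -0.6, -4.9]
finger_gap: 21.9
```

```bash
python3 -m crank '[{"offset":[0,0.02,0.005],"spin":0},{"offset":[0,0.05,0.005],"spin":0},{"offset":[-0.005,0.085,0.005],"spin":0},{"offset":[-0.01,0.12,0.005],"spin":0},{"offset":[-0.015,0.155,0.005],"spin":0},{"offset":[-0.02,0.19,0.005],"spin":0},{"offset":[-0.025,0.225,0.005],"spin":0},{"offset":[-0.03,0.26,0.005],"spin":0}]'
python3 -m crank '[{"offset":[-0.001,0.035,0],"spin":0},{"offset":[-0.002,0.07,0],"spin":0},{"offset":[-0.004,0.105,0],"spin":0},{"offset":[-0.006,0.14,0],"spin":0},{"offset":[-0.008,0.17,0],"spin":0},{"offset":[-0.008,0.19,0],"spin":0},{"offset":[-0.008,0.194,-0.015],"spin":0},{"offset":[-0.008,0.194,-0.03],"spin":0}]'
python3 -m crank '[{"offset":[0,0,-0.02],"spin":0},{"offset":[0,0,-0.035],"spin":0},{"offset":[0,0,-0.05],"spin":0},{"offset":[0,0,-0.06],"spin":0},{"offset":[0,0,-0.066],"spin":0},{"offset":[0,0,-0.066],"spin":0},{"offset":[0,0,-0.066],"spin":0},{"offset":[0,0,-0.066],"spin":0}]'
```

```text
clock: 14.17
eef_pos: [580.6, 67.7, 189.2]
eef_rot: [-3.135, 0.018, -0.005]
wrist_force: [-0.1, 0.6, -5.1]
finger_gap: 22.1
clock: 14.83
eef_pos: [572.2, 263.7, 159.7]
eef_rot: [-3.134, 0.017, -0.002]
wrist_force: [1.0, -1.1, -4.8]
finger_gap: 21.6
clock: 15.5
eef_pos: [572.6, 263.9, 94.8]
eef_rot: [-3.134, 0.015, -0.002]
wrist_force: [-0.1, 0.4, -4.8]
finger_gap: 21.8
```

```bash
python3 -m crank '[{"offset":[0.001,-0.004,-0.005],"spin":0},{"offset":[0.001,-0.004,-0.01],"spin":0},{"offset":[0.001,-0.004,-0.016],"spin":0},{"offset":[0.001,-0.004,-0.022],"spin":0},{"offset":[0.001,-0.004,-0.026],"spin":0},{"offset":[0.001,-0.004,-0.03],"spin":0},{"offset":[0.001,-0.004,-0.032],"spin":0},{"offset":[0.001,-0.004,-0.032],"spin":0}]'
python3 -m crank '[{"offset":[0,0,-0.0005],"spin":0},{"offset":[0,0,-0.001],"spin":0},{"offset":[0,0,-0.0015],"spin":0},{"offset":[0,0,-0.002],"spin":0},{"offset":[0,0,-0.0025],"spin":0},{"offset":[0,0,-0.0025],"spin":0},{"offset":[0,0,-0.0025],"spin":0},{"offset":[0,0,-0.0025],"spin":0}]'
```

```text
clock: 16.17
eef_pos: [573.4, 259.8, 62.2]
eef_rot: [-3.134, 0.016, -0.002]
wrist_force: [0.2, -0.6, -4.8]
finger_gap: 21.8
clock: 16.83
eef_pos: [574.0, 259.9, 61.0]
eef_rot: [-3.133, 0.014, -0.002]
wrist_force: [-1.6, -2.0, 5.3]
finger_gap: 21.9
```

```bash
python3 -m crank '[{"offset":[0,0,0],"spin":0},{"offset":[0,0,0],"spin":0},{"offset":[0,0,0],"spin":0},{"offset":[0,0,0.005],"spin":0},{"offset":[0,0,0.02],"spin":0},{"offset":[0,0,0.045],"spin":0},{"offset":[0,0,0.075],"spin":0},{"offset":[0,0,0.11],"spin":0}]' 0.5
python3 -m crank '[{"offset":[-0.005,-0.02,0.01],"spin":0},{"offset":[-0.01,-0.05,0.01],"spin":0},{"offset":[-0.02,-0.08,0.01],"spin":0},{"offset":[-0.03,-0.11,0.01],"spin":0},{"offset":[-0.04,-0.145,0.01],"spin":0},{"offset":[-0.05,-0.18,0.01],"spin":0},{"offset":[-0.055,-0.215,0.01],"spin":0},{"offset":[-0.06,-0.25,0.01],"spin":0}]'
python3 -m crank '[{"offset":[-0.01,-0.035,0],"spin":0},{"offset":[-0.02,-0.07,0],"spin":0},{"offset":[-0.03,-0.105,0],"spin":0},{"offset":[-0.04,-0.14,0],"spin":0},{"offset":[-0.045,-0.175,0],"spin":0},{"offset":[-0.05,-0.2,-0.015],"spin":0},{"offset":[-0.05,-0.21,-0.035],"spin":0},{"offset":[-0.05,-0.211,-0.055],"spin":0}]'
```

```text
clock: 17.5
eef_pos: [573.4, 259.7, 171.4]
eef_rot: [-3.134, 0.016, -0.002]
wrist_force: [0.6, -0.7, -0.2]
finger_gap: 47.0
clock: 18.17
eef_pos: [512.7, 8.3, 182.0]
eef_rot: [-3.134, 0.016, -0.002]
wrist_force: [0.8, 0.2, 0.1]
finger_gap: 47.3
clock: 18.83
eef_pos: [462.6, -205.0, 127.0]
eef_rot: [-3.135, 0.014, -0.004]
wrist_force: [0.9, 0.6, 0.2]
finger_gap: 46.6
```

```bash
python3 -m crank '[{"offset":[0.001,0.002,-0.01],"spin":0},{"offset":[0.001,0.002,-0.025],"spin":0},{"offset":[0.001,0.002,-0.04],"spin":0},{"offset":[0.001,0.002,-0.055],"spin":0},{"offset":[0.001,0.002,-0.07],"spin":0},{"offset":[0.001,0.002,-0.082],"spin":0},{"offset":[0.001,0.002,-0.088],"spin":0},{"offset":[0.001,0.002,-0.088],"spin":0}]'
python3 -m crank '[{"offset":[0,0,0],"spin":0},{"offset":[0,0,0],"spin":0},{"offset":[0,0,0],"spin":0},{"offset":[0,0,0],"spin":0},{"offset":[0,0,0],"spin":0},{"offset":[0,0,0],"spin":0},{"offset":[0,0,0],"spin":0},{"offset":[0,0,0],"spin":0}]' 0.1 25
python3 -m crank '[{"offset":[0,0,0],"spin":0},{"offset":[0,0,0.005],"spin":0},{"offset":[0,0,0.015],"spin":0},{"offset":[0,0,0.03],"spin":0},{"offset":[0,0,0.055],"spin":0},{"offset":[0,0,0.08],"spin":0},{"offset":[0,0,0.105],"spin":0},{"offset":[0,0,0.135],"spin":0}]'
```

```text
clock: 19.5
eef_pos: [463.4, -202.5, 38.4]
eef_rot: [-3.134, 0.015, -0.004]
wrist_force: [0.3, 0.1, 0.4]
finger_gap: 47.1
clock: 20.17
eef_pos: [463.6, -202.7, 38.8]
eef_rot: [-3.135, 0.015, -0.004]
wrist_force: [0.4, -1.5, 5.5]
finger_gap: 17.3
clock: 20.83
eef_pos: [463.0, -202.3, 174.9]
eef_rot: [-3.134, 0.016, -0.004]
wrist_force: [1.2, 0.3, -2.4]
finger_gap: 17.2
```

```bash
python3 -m crank '[{"offset":[0,0.02,0.01],"spin":0},{"offset":[0,0.05,0.01],"spin":0},{"offset":[0.005,0.085,0.01],"spin":0},{"offset":[0.01,0.12,0.01],"spin":0},{"offset":[0.015,0.155,0.01],"spin":0},{"offset":[0.018,0.19,0.01],"spin":0},{"offset":[0.02,0.225,0.01],"spin":0},{"offset":[0.022,0.26,0.01],"spin":0}]'
python3 -m crank '[{"offset":[0.001,0.035,0],"spin":0},{"offset":[0.002,0.07,0],"spin":0},{"offset":[0.004,0.105,0],"spin":0},{"offset":[0.004,0.14,0],"spin":0},{"offset":[0.004,0.17,0],"spin":0},{"offset":[0.004,0.19,0],"spin":0},{"offset":[0.004,0.198,0],"spin":0},{"offset":[0.004,0.198,-0.01],"spin":0}]'
python3 -m crank '[{"offset":[0,0,-0.02],"spin":0},{"offset":[0,0,-0.04],"spin":0},{"offset":[0,0,-0.06],"spin":0},{"offset":[0,0,-0.075],"spin":0},{"offset":[0,0,-0.085],"spin":0},{"offset":[0,0,-0.09],"spin":0},{"offset":[0,0,-0.09],"spin":0},{"offset":[0,0,-0.09],"spin":0}]'
```

```text
clock: 21.5
eef_pos: [484.6, 59.5, 185.7]
eef_rot: [-3.134, 0.016, -0.004]
wrist_force: [1.1, -0.1, -1.8]
finger_gap: 16.8
clock: 22.17
eef_pos: [488.9, 258.9, 177.2]
eef_rot: [-3.133, 0.013, -0.002]
wrist_force: [0.6, -0.7, -1.6]
finger_gap: 16.9
clock: 22.83
eef_pos: [489.2, 258.6, 87.8]
eef_rot: [-3.133, 0.012, -0.002]
wrist_force: [-0.1, -0.3, -2.8]
finger_gap: 16.7
```

Contact is expected at TCP z ≈ 47.8.

```bash
python3 -m crank '[{"offset":[0,-0.001,-0.006],"spin":0},{"offset":[0,-0.001,-0.013],"spin":0},{"offset":[0,-0.001,-0.02],"spin":0},{"offset":[0,-0.001,-0.027],"spin":0},{"offset":[0,-0.001,-0.032],"spin":0},{"offset":[0,-0.001,-0.036],"spin":0},{"offset":[0,-0.001,-0.039],"spin":0},{"offset":[0,-0.001,-0.039],"spin":0}]'
python3 -m crank '[{"offset":[0,0,-0.0005],"spin":0},{"offset":[0,0,-0.001],"spin":0},{"offset":[0,0,-0.0015],"spin":0},{"offset":[0,0,-0.002],"spin":0},{"offset":[0,0,-0.0025],"spin":0},{"offset":[0,0,-0.0025],"spin":0},{"offset":[0,0,-0.0025],"spin":0},{"offset":[0,0,-0.0025],"spin":0}]'
```

```text
clock: 23.5
eef_pos: [489.1, 257.5, 48.2]
eef_rot: [-3.133, 0.013, -0.002]
wrist_force: [0.8, -0.1, -1.6]
finger_gap: 16.8
clock: 24.17
eef_pos: [490.0, 257.8, 47.7]
eef_rot: [-3.132, 0.01, -0.002]
wrist_force: [-3.3, -3.2, 15.1]
finger_gap: 16.9
```

```bash
python3 -m crank '[{"offset":[0,0,0],"spin":0},{"offset":[0,0,0],"spin":0},{"offset":[0,0,0],"spin":0},{"offset":[0,0,0.005],"spin":0},{"offset":[0,0,0.02],"spin":0},{"offset":[0,0,0.045],"spin":0},{"offset":[0,0,0.075],"spin":0},{"offset":[0,0,0.11],"spin":0}]' 0.4
python3 -m crank '[{"offset":[-0.005,-0.02,0.015],"spin":0},{"offset":[-0.01,-0.05,0.015],"spin":0},{"offset":[-0.015,-0.08,0.015],"spin":0},{"offset":[-0.02,-0.11,0.015],"spin":0},{"offset":[-0.03,-0.145,0.015],"spin":0},{"offset":[-0.035,-0.18,0.015],"spin":0},{"offset":[-0.04,-0.215,0.015],"spin":0},{"offset":[-0.045,-0.25,0.015],"spin":0}]'
python3 -m crank '[{"offset":[-0.003,-0.035,0],"spin":0},{"offset":[-0.007,-0.065,0],"spin":0},{"offset":[-0.007,-0.085,-0.01],"spin":0},{"offset":[-0.007,-0.09,-0.03],"spin":0},{"offset":[-0.007,-0.09,-0.05],"spin":0},{"offset":[-0.007,-0.09,-0.07],"spin":0},{"offset":[-0.007,-0.09,-0.08],"spin":0},{"offset":[-0.007,-0.09,-0.08],"spin":0}]'
python3 - <<'E'
from h import *
p=manip.camera('side');s=manip.read_state();print(s['eef_pos'],s['eef_rot'])
cv2.imwrite('pics/c3.png',cv2.resize(np.ascontiguousarray(p['pixels'][120:320,130:390,::-1]),None,fx=3,fy=3,interpolation=cv2.INTER_CUBIC))
E
```

```text
clock: 24.83
eef_pos: [489.3, 257.5, 158.1]
eef_rot: [-3.133, 0.013, -0.002]
wrist_force: [-0.3, 1.1, -0.2]
finger_gap: 37.7
clock: 25.5
eef_pos: [443.7, 6.0, 173.5]
eef_rot: [-3.133, 0.012, -0.002]
wrist_force: [0.8, -0.1, 0.8]
finger_gap: 37.6
clock: 26.17
eef_pos: [435.7, -83.7, 92.0]
eef_rot: [-3.132, 0.015, -0.002]
wrist_force: [-0.6, 0.3, -0.9]
finger_gap: 37.7
[436.41397926 -83.77924311  93.3286743 ] [-3.13257329e+00  1.34747079e-02 -1.75102332e-03]
```

View pics/c3.png

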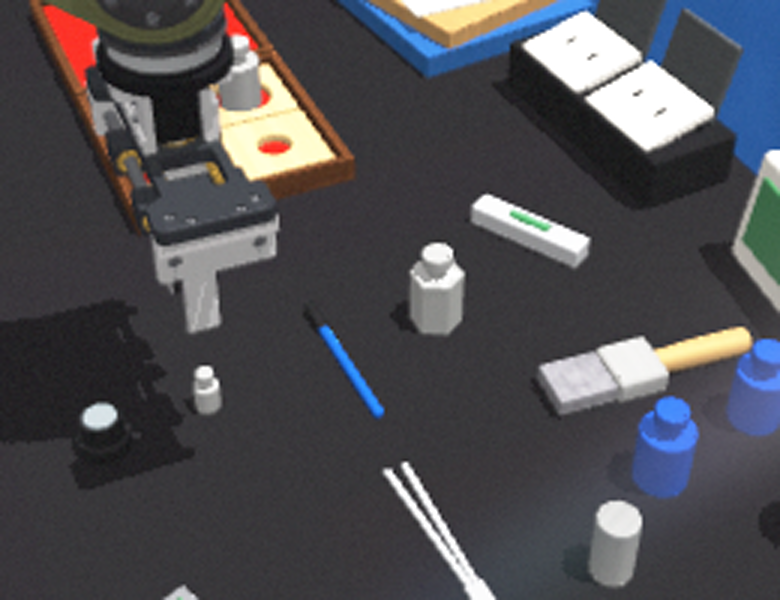

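S stands clear under the gripper and L is upright in its nest. I'll go down to S.

```bash
python3 -m crank '[{"offset":[0.0015,0.0005,-0.01],"spin":0},{"offset":[0.0015,0.0005,-0.022],"spin":0},{"offset":[0.0015,0.0005,-0.035],"spin":0},{"offset":[0.0015,0.0005,-0.047],"spin":0},{"offset":[0.0015,0.0005,-0.057],"spin":0},{"offset":[0.0015,0.0005,-0.065],"spin":0},{"offset":[0.0015,0.0005,-0.069],"spin":0},{"offset":[0.0015,0.0005,-0.069],"spin":0}]'
python3 -m crank '[{"offset":[0,0,0],"spin":0},{"offset":[0,0,0],"spin":0},{"offset":[0,0,0],"spin":0},{"offset":[0,0,0],"spin":0},{"offset":[0,0,0],"spin":0},{"offset":[0,0,0],"spin":0},{"offset":[0,0,0],"spin":0},{"offset":[0,0,0],"spin":0}]' 0.05 12
python3 -m crank '[{"offset":[0,0,0],"spin":0},{"offset":[0,0,0.005],"spin":0},{"offset":[0,0,0.015],"spin":0},{"offset":[0,0,0.03],"spin":0},{"offset":[0,0,0.055],"spin":0},{"offset":[0,0,0.085],"spin":0},{"offset":[0,0,0.115],"spin":0},{"offset":[0,0,0.145],"spin":0}]'
python3 - <<'E'
from h import *
p=manip.camera('side')
cv2.imwrite('pics/c4.png',cv2.resize(np.ascontiguousarray(p['pixels'][120:300,120:320,::-1]),None,fx=3,fy=3,interpolation=cv2.INTER_CUBIC))
E
```

```text
clock: 26.88
eef_pos: [437.8, -83.2, 23.8]
eef_rot: [-3.132, 0.014, -0.002]
wrist_force: [-0.4, -0.4, 0.2]
finger_gap: 37.5
clock: 27.55
eef_pos: [438.0, -83.3, 24.1]
eef_rot: [-3.133, 0.014, -0.002]
wrist_force: [1.2, 0.1, 3.9]
finger_gap: 12.3
clock: 28.22
eef_pos: [437.6, -83.1, 171.3]
eef_rot: [-3.133, 0.013, -0.002]
wrist_force: [-1.0, -0.2, 0.0]
finger_gap: 12.2
```

View pics/c4.png

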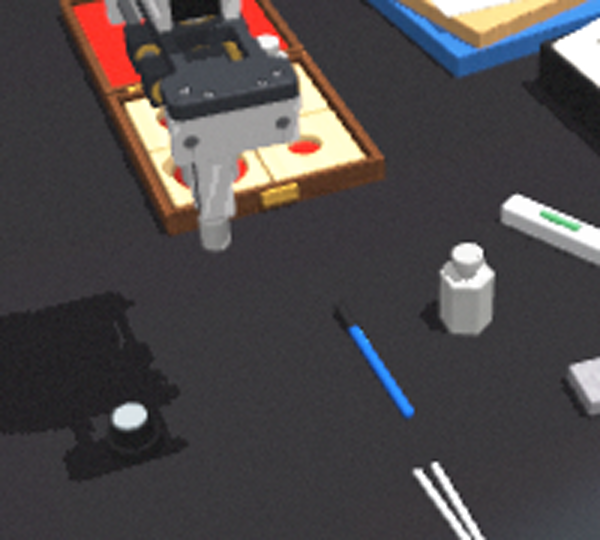

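S is held upright. I'll carry it to its nest at (576,176).

```bash
python3 -m crank '[{"offset":[0.015,0.015,0],"spin":0},{"offset":[0.035,0.04,0],"spin":0},{"offset":[0.055,0.07,0],"spin":0},{"offset":[0.075,0.1,0],"spin":0},{"offset":[0.095,0.13,0],"spin":0},{"offset":[0.11,0.16,0],"spin":0},{"offset":[0.125,0.19,0],"spin":0},{"offset":[0.135,0.215,0],"spin":0}]'
python3 -m crank '[{"offset":[0.003,0.02,0],"spin":0},{"offset":[0.003,0.035,0],"spin":0},{"offset":[0.003,0.042,-0.01],"spin":0},{"offset":[0.003,0.043,-0.03],"spin":0},{"offset":[0.003,0.043,-0.05],"spin":0},{"offset":[0.003,0.043,-0.07],"spin":0},{"offset":[0.003,0.043,-0.085],"spin":0},{"offset":[0.003,0.043,-0.09],"spin":0}]'
python3 -m crank '[{"offset":[0,0,0],"spin":0},{"offset":[0,0,0],"spin":0},{"offset":[0,0,-0.005],"spin":0},{"offset":[0,0,-0.01],"spin":0},{"offset":[0,0,-0.015],"spin":0},{"offset":[0,0,-0.015],"spin":0},{"offset":[0,0,-0.015],"spin":0},{"offset":[0,0,-0.015],"spin":0}]'
```

```text
clock: 28.93
eef_pos: [575.3, 133.4, 177.2]
eef_rot: [-3.135, 0.006, -0.001]
wrist_force: [0.4, -0.6, -0.6]
finger_gap: 12.3
clock: 29.6
eef_pos: [576.8, 175.3, 84.4]
eef_rot: [-3.136, 0.01, -0.002]
wrist_force: [-0.5, 0.6, -0.8]
finger_gap: 12.3
clock: 30.27
eef_pos: [576.9, 175.3, 69.6]
eef_rot: [-3.135, 0.009, -0.002]
wrist_force: [0.1, -0.4, -0.1]
finger_gap: 12.2
```

```bash
python3 -m crank '[{"offset":[-0.001,0.0005,-0.006],"spin":0},{"offset":[-0.001,0.0005,-0.012],"spin":0},{"offset":[-0.001,0.0005,-0.018],"spin":0},{"offset":[-0.001,0.0005,-0.024],"spin":0},{"offset":[-0.001,0.0005,-0.029],"spin":0},{"offset":[-0.001,0.0005,-0.033],"spin":0},{"offset":[-0.001,0.0005,-0.035],"spin":0},{"offset":[-0.001,0.0005,-0.035],"spin":0}]'
python3 -m crank '[{"offset":[0,0,-0.0005],"spin":0},{"offset":[0,0,-0.001],"spin":0},{"offset":[0,0,-0.0015],"spin":0},{"offset":[0,0,-0.002],"spin":0},{"offset":[0,0,-0.002],"spin":0},{"offset":[0,0,-0.002],"spin":0},{"offset":[0,0,-0.002],"spin":0},{"offset":[0,0,-0.002],"spin":0}]'
```

```text
clock: 30.93
eef_pos: [575.7, 175.8, 34.0]
eef_rot: [-3.136, 0.01, -0.002]
wrist_force: [0.6, 0.1, -1.6]
finger_gap: 12.2
clock: 31.6
eef_pos: [576.3, 175.8, 33.1]
eef_rot: [-3.135, 0.008, -0.002]
wrist_force: [-0.9, -0.1, 7.2]
finger_gap: 12.2
```

Seated. I'll release, then back off upwards and towards the base to see the case.

```bash
python3 -m crank '[{"offset":[0,0,0],"spin":0},{"offset":[0,0,0],"spin":0},{"offset":[0,0,0],"spin":0},{"offset":[0,0,0.005],"spin":0},{"offset":[0,0,0.02],"spin":0},{"offset":[0,0,0.045],"spin":0},{"offset":[0,0,0.08],"spin":0},{"offset":[0,0,0.115],"spin":0}]' 0.3
python3 -m crank '[{"offset":[0,0,0.03],"spin":0},{"offset":[0,0,0.065],"spin":0},{"offset":[-0.02,0.01,0.09],"spin":0},{"offset":[-0.05,0.02,0.11],"spin":0},{"offset":[-0.08,0.03,0.13],"spin":0},{"offset":[-0.11,0.04,0.15],"spin":0},{"offset":[-0.13,0.04,0.16],"spin":0},{"offset":[-0.13,0.04,0.16],"spin":0}]'
python3 - <<'E'
from h import *
s=manip.read_state();p=manip.camera('wrist')
a=p['pixels'][:280,100:420,::-1]; q=manip.camera('side')
b=q['pixels'][110:390,120:440,::-1]
cv2.imwrite('pics/f1.png',cv2.resize(np.ascontiguousarray(np.hstack([a,b])),None,fx=1.25,fy=1.25,interpolation=cv2.INTER_CUBIC))
save(q,'side_end.png'); np.savez('wend.npz',px=p['pixels'],pos=s['eef_pos'],rot=s['eef_rot'])
E
```

```text
clock: 32.27
eef_pos: [575.8, 175.7, 149.2]
eef_rot: [-3.136, 0.01, -0.002]
wrist_force: [0.5, -0.1, 0.1]
finger_gap: 28.0
clock: 32.93
eef_pos: [443.7, 216.5, 312.7]
eef_rot: [-3.134, 0.005, 0.0]
wrist_force: [1.3, -0.2, 0.6]
finger_gap: 28.1
```

View pics/f1.png

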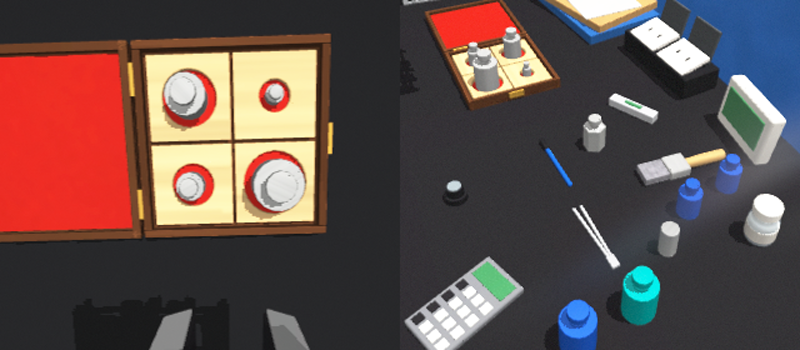

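All four are seated inside their recesses with red showing around each, at the heights expected from the contacts. The hexagon and the plug are where they were. I'll check that numerically and hand in.

Run:
```python
from h import *
a=cv2.imread('pics/side1.png',0);q=manip.camera('side');b=cv2.cvtColor(q['pixels'],cv2.COLOR_RGB2GRAY)
for n,u,v in(('hex',275,217),('plug',335,301)):
    print(n,[cv2.connectedComponentsWithStats((i>85).astype(np.uint8))[2][cv2.connectedComponents((i>85).astype(np.uint8))[1][v,u]].tolist() for i in(a,b)])
p=manip.camera('wrist');s=manip.read_state()
for n,u,v,z,c in(('xl',280,186,89,(492,173.5)),('l',184,92,74,(573.5,259.8)),('m',189,187,59,(489.5,257.7)),('s',275,92,42,(576,176))): print(n,(wray(p,s,u/1.25+100,v/1.25,z)[:2]-c).round(1))
print(s['wrist_force']); print(manip.sign_off())
```

```text
hex [[266, 201, 19, 31, 452], [266, 201, 19, 31, 464]]
plug [[327, 286, 17, 30, 407], [326, 286, 18, 30, 412]]
xl [ 0.5 -1. ]
l [-2.7 -4.9]
m [ 0.5 -3.7]
s [-1.3 -1.7]
[ 0.01271071 -0.00045896  0.13948613]
the job is handed in; nothing more can be done
None
```

I put all four round knob weights back, each in the nest of its own size, and handed the job in at about 33 s of the 112 s allowed. I gripped each one by the knob and lowered it slowly until the wrist force showed contact. Sign-off reports no verdict.

- **Position:** the last wrist picture shows each weight upright inside its recess. Knob-to-nest offsets, from pixels I read by eye, were about 1 mm for XL, 6 mm for L, 4 mm for M and 2 mm for S, against the 12 mm limit. L's 6 mm doesn't match where I set it down: the arm was within 1 mm of nest L at release. I put the gap down to reading the pixels.
- **Seating:** each weight touched down within about 0.5 mm of the height expected for its recess floor.
- **Left alone:** the outlines of the hexagonal weight and the plain plug moved by no more than 1 pixel between the first and last side pictures. I never reached for the blue and turquoise look-alikes.
- **Disagreement:** at the start, the scene camera's outline fits failed for every piece except weight_s, because outlines ran together or were poorly separated. I used the side and wrist cameras instead, which agreed to 2–3 mm.

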